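# Stop the toaster and hold its lever at the high-lift mark

## Task

The short slice in the toaster is done: press the long stop key on top so that the carriage pops up, then lift the toaster's lever further, against its spring, until it is level with the two white marks beside its track, where the slice stands clear of the slot. Keep holding the lever there and finish while still holding it, so that I can pick the slice out. Leave the toaster standing where it is, and do not disturb the mug, the tub and the bowl around it.

Things in the scene. Friction and masses are not known exactly. Their poses are not given: they have to be found in the camera images.
- toaster: Brushed-metal two-slot toaster, 270 long (x) x 165 wide (y) x 168 mm high, 2.4 kg, loose on rubber feet. Origin: centre of its underside, on the worktop. +x runs along the slots from the lever end to the back, z is up; the end face with the lever looks to its -x, towards the robot. Both slots are 26 mm wide, 0.19 m long, centred at y = +-33 mm.
- stop_key_top (a point): Centre of the top face of the stop key: the long grey key (18 mm in x, 36 in y, top 177 mm above the worktop, 7 mm proud of the black control strip) in the middle of the strip on the toaster's top at the lever end, 109 mm before the toaster's centre. The small fixed round keys 43 mm to either side do nothing.
- stop_key (a joint): Travel of the stop key, straight down: 0 out, 0.006 m fully pressed. It takes about 2 N to start, up to 4 N until the latch lets go a little past half-way, and 3 N to hold at the bottom. The key comes back by itself.
- lever_knob (a point): Middle of the lever's black knob (30 deep in x, 26 wide in y, 16 mm high, thin white line round its middle), 165 mm before the toaster's centre, 30 mm clear of the end face. Height above the worktop: 69 mm latched, about 112 popped up, 140 at the mark. Pinch it across its width (y) from above or leaning: fingers forward and down. The toaster's top edge, 168 mm high, is behind it.
- lever (a joint): Height of carriage and lever, m: 0 = latched down (cannot be lifted until the stop key lets it go); about 0.043 = popped up, its spring's rest; 0.071 = level with the marks; 0.081 = hard stop. From rest it takes about 150 N per metre, so about 4 N at the mark, and springs back to rest when let go. Pressed right down it latches again.
- lift_mark (a point): Point on the toaster's end face in the middle of the lever's track, level with the high-lift mark: a pair of raised white ribs, each 20 x 3 mm, left and right of the track, 140 mm above the worktop. It does not move with the lever.
- slice: Short slice of toast, 80 x 17 x 62 mm high, 35 g, standing on the carriage in the toaster's left slot (+y), long side along the slot; origin: centre of its lower edge. It rides up and down with the carriage.
- mug: White mug with dots, 78 mm across, 114 mm over its handle, 93 mm high, standing in front and to the right of the toaster. Bystander; origin: underside, midway along its length with the handle (18 mm from the cup axis).
- tub: Closed spread tub, 96 x 137 x 53 mm, standing right of the toaster. Bystander; origin: centre of its underside.
- bowl: Cream bowl, 150 mm across, 73 mm high, standing in front and to the left of the toaster. Bystander; origin: centre of its underside.
Things that resemble listed ones, but are neither listed nor needed, are in the scene too. What is shaped like the slice but purple, red or yellow is not meant.

How it is judged (in metres and radians):
On the way, in this order (a step that is already met when the one before it is completed fails the run):
1. the stop key is pressed home (value of joint stop_key above 0.003 m), for 0.05 s.
2. the carriage has popped up and the key is let go (value of joint lever between 0.035 and 0.052 m and value of joint stop_key below 0.001 m), for 0.1 s.
At the end, for the whole second after the job is handed in: The fingers hold the lever, at rest, within 5 mm of the high-lift mark (joint 0.066 to 0.076 m); the slice stands upright on the raised carriage, untouched by the arm; the stop key is out; the toaster stands level on the worktop within 30 mm of where it was (value of joint lever between 0.066 and 0.076 m and velocity of joint lever between -0.01 and 0.01 m/s and contact force between the fingers and lever above 1.5 N and contact force between the arm and slice below 0.1 N and value of joint stop_key below 0.001 m and z of slice in the frame of toaster above 0.13 m and angle between slice's own z axis and vertical below 0.3 rad and angle between toaster's own z axis and vertical below 0.03 rad and height (world z) of toaster below 0.004 m and distance of toaster from where it was at the start of the episode below 0.03 m); the arm keeps its last pose, push and grip.
It fails at once if the mug, the tub or the bowl is shoved or knocked over (distance of any of mug, tub, bowl from where it was at the start of the episode above 0.03 m or angle between any of mug, tub, bowl's own z axis and vertical above 0.4 rad).
It fails at once if the toaster is pushed about or tipped (distance of toaster from where it was at the start of the episode above 0.04 m or angle between toaster's own z axis and vertical above 0.15 rad).
It also fails if it takes over 40 s, if anything falls off the work surface, if the arm or the gripper's body presses on something with over 40 N, if the wrist force passes 120 N, or if a joint passes its speed limit or range.

## Robot

A 6-joint arm with a two-finger parallel gripper is mounted at the origin on a cart in front of the work surface, level with it; the furniture and walls round the work are solid. World frame = base frame: x ahead of the robot, y to its left, z up, the work surface at z = 0. Lengths are in mm, angles in rad, forces in N, time in s.
With the tool pointing down it reaches from about 350 to 875 mm from the base axis. Payload 4.2 kg.
Tool frame: the origin (TCP) lies midway between the tips of the shut fingers; the grasp point (between the pads) lies 19 mm behind it (arm.grasp_offset is the distance from the TCP to the grasp point, in mm); z points along the fingers, y is the line along which they close (so a half turn about z gives the same grasp; the last joint's range is limited). The gripper opens to 85 mm and grips with 20 to 120 N. Pads are 22 mm wide; open, the fingers measure 114 mm over their backs; the gripper's body (76 mm by 85 mm) begins 54 mm behind the grasp point. The pads swing forward as they close: fully open they stand 13 mm farther back than shut.
Start: joints at [1.6, 0.385, 0.008, 0, -1.194, -0.259], TCP at [142.333, 608.556, 231.312] pointing down, gripper open.
Joint ranges: [-3.14, 3.14], [-1.21, 2.06], [-1.07, 1.41], [-3.16, 2.05], [-2.99, -0.16], [-3.1, 3.1]. Speed limits (rad/s): [2.79, 2.79, 3.14, 3.14, 3.14, 3.14].

## Interface

Orientations are given as a unit quaternion [x, y, z, w].
In Python, from bench import arm gives the robot as it stands. The module is installed in compiled form; this text tells all that it offers.
- The arm moves only by the tool servo_tool, never from a script. Its argument "increments" is a list of rows, each a list of 7 numbers: the opening, from 0 (shut) to 1 (fully open), then the shift along the tool's x, y, z in m, then the turn, a rotation vector about the tool's x, y, z in degrees. In form: [[grip, x, y, z, ax, ay, az], ...]. A call has 1 to 12 rows; each row is the pose to reach, as a shift and turn from the pose commanded when the call began, along the tool's axes at that moment; what a row does not reach only later rows make up. A row lasts 1/8 s, in which the tool goes at most 62.5 mm and 10.7 degrees, less where a joint would pass 70% of its speed; a pose out of reach is approached as far as the arm can. A call with a gripper value outside its range is refused whole. The fingers move at their own pace and stop on an object; the grip force is fixed at half the most. Time passes only in rows, so rows that repeat a pose let the fingers close. It gives the time, the measured TCP pose, the force, the opening and the grip force at its end, in the units of the state.
- arm.read_state(): the state, without advancing time (a new reading comes with each control period).
- arm.get_image(name): name is "side" or "top" or "wrist"; returns a dict with "color" (400x640x3 uint8, red, green, blue), "fx", "fy", "cx", "cy" (pixels), "rvec" (rotation vector, rad) and "tvec" (3), from world to camera coordinates, as OpenCV has them; the wrist camera has in their place "hand_eye" (4x4, takes a point from camera to tool coordinates, whose origin is the TCP and whose axes are the flange's). Camera axes: x right, y down, z forward; pixel columns grow to the right and rows downward; lengths in mm; the calibration is good to about 2 mm. The wrist camera is an equidistant fisheye: a pixel r from the principal point sees the ray r / f radians off the axis. A picture is of the moment at which its call begins: read the wrist's pose just before it. There is no depth.
- arm.job_done(): hands the job in; it is judged then, once.
Trained networks look in the newest picture that a camera, given by its name, has taken for a name from the list of things; names that differ only in an ending like _2 or _b are one class to them, and where a whole thing is asked for, a point or a joint stands for the part that bears it (a point fixed in the world has none). Each returns a list of dicts, best first, with "p" (0 to 1); they miss things now and then, are a little off and sometimes report something else, mostly with a low value. They report only what shows in the picture. A call takes as long as a camera call. They do not tell look-alikes from the thing itself.
- arm.look_for(camera, thing): "box" ([centre column, centre row, width, height] in pixels, round what is visible of it).
- arm.spot_point(camera, thing): "centre" ([column, row] in pixels: a listed point, or the origin of a listed thing).
The state is a dict: "clock": time; "joints": joint angles; "joint_vel": joint speeds; "joint_efforts": joint torques, N m; "position": TCP position; "ee_rot": TCP orientation; "contact_force": force on the tool from outside, world axes, zero at the start; "wrist_torque": the same for the moment, N m; "gripper_width": finger opening in mm; "grasp_force": force on a finger pad.
Only numpy, scipy, OpenCV 4.12 (cv2) and the standard library are available. Lean on these libraries where they do the work, as an engineer would, in place of code of your own. Each camera call takes 0.05 s, during which the arm holds its last target. There are 200 camera calls.

## Working session

There is one attempt and no reset: what is moved stays moved. The work goes in short steps, Python scripts to look and compute and a tool call to move; the robot and the scene stay as the last step left them, time stands still between calls to the robot, and variables do not carry over. Pictures are saved under pics/ and viewed, at most 10 in all, crops included, and the job is handed in when it is done.

Besides the shell and the picture viewer there is one more tool, called as a command line: name --pt "numbers of a row" for each row, then --argument value for the rest. servo_tool: Moves the arm, as the interface text tells. Its arguments: {"type":"object","properties":{"increments":{"type":"array","items":{"type":"array","items":{"type":"number"}}}},"required":["increments"]}

```bash
mkdir -p pics; cat > h.py <<'E'
import numpy as np, cv2
from scipy.spatial.transform import Rotation as R
from bench import arm
def ray(cam,px,im=None,st=None):
    u,v=px
    if cam!='wrist':
        M=R.from_rotvec(np.ravel(im['rvec'])).as_matrix(); t=np.ravel(im['tvec'])
        d=M.T@np.array([(u-im['cx'])/im['fx'],(v-im['cy'])/im['fy'],1]); o=-M.T@t
    else:
        a=np.array([(u-im['cx'])/im['fx'],(v-im['cy'])/im['fy']]); th=np.linalg.norm(a)
        d=np.r_[a/max(th,1e-9)*np.sin(th),np.cos(th)]
        H=np.array(im['hand_eye']); Rt=R.from_quat(st['ee_rot']).as_matrix()
        o=Rt@H[:3,3]+np.array(st['position']); d=Rt@H[:3,:3]@d
    return o,d/np.linalg.norm(d)
def tri(rays):
    A=np.zeros((3,3));b=np.zeros(3)
    for o,d in rays:
        P=np.eye(3)-np.outer(d,d);A+=P;b+=P@o
    x=np.linalg.solve(A,b)
    return x,[np.linalg.norm((np.eye(3)-np.outer(d,d))@(x-o)) for o,d in rays]
def atz(r,z): o,d=r; return o+d*(z-o[2])/d[2]
E
python3 - <<'E'
from h import *
st=arm.read_state();print(st['position'],st['ee_rot'],st['contact_force'],st['clock'],st['gripper_width'])
ims={}
for c in('side','top','wrist'):
    im=ims[c]=arm.get_image(c);cv2.imwrite(f'pics/{c}0.png',im['color'][:,:,::-1])
    for t in('toaster','stop_key_top','lever_knob','lift_mark','slice','mug','tub','bowl'):
        print(c,t,[(np.round(d['centre']),round(d['p'],2)) for d in arm.spot_point(c,t)[:3]])
a=np.vstack([ims['side']['color'],ims['top']['color']])
cv2.imwrite('pics/a.png',cv2.resize(a,None,fx=.75,fy=.75)[:,:,::-1])
E
```

```text
[142.20524792 607.98172316 230.1881989 ] [ 9.93394601e-01 -1.14742755e-01 -8.46775780e-05  1.12197063e-03] [ 0.33584718  0.06313695 -0.12511226] 0.0 85.39001732628097
side toaster [(array([299., 225.]), 0.64)]
side stop_key_top [(array([333., 176.]), 0.55), (array([320., 282.]), 0.16)]
side lever_knob [(array([350., 216.]), 0.47)]
side lift_mark [(array([341., 188.]), 0.89)]
side slice [(array([256., 268.]), 0.89), (array([394., 230.]), 0.79), (array([376., 248.]), 0.61)]
side mug [(array([367., 205.]), 0.87), (array([352., 212.]), 0.7)]
side tub []
side bowl [(array([322., 281.]), 0.85), (array([366., 205.]), 0.22)]
top toaster [(array([341., 160.]), 0.95)]
top stop_key_top [(array([335., 195.]), 0.64)]
top lever_knob [(array([332., 221.]), 0.83)]
top lift_mark [(array([334., 208.]), 0.6)]
top slice [(array([346., 283.]), 0.78), (array([326., 156.]), 0.75), (array([306., 252.]), 0.59)]
top mug [(array([399., 242.]), 0.65)]
top tub [(array([406., 157.]), 0.57)]
top bowl [(array([250., 203.]), 0.86)]
wrist toaster []
wrist stop_key_top []
wrist lever_knob []
wrist lift_mark []
wrist slice []
wrist mug []
wrist tub []
wrist bowl []
```

View pics/a.png

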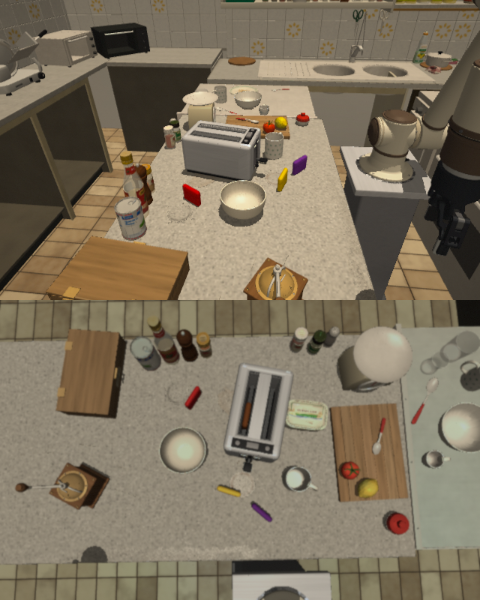

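The pictures show one toaster within reach: side (297,200), top (345,163). In the top view its lever knob is at (332,221) and the key at (335,195). The look-alikes are the white and black appliances at the back wall in the side view (85,60)/(160,50), plus the red, yellow and purple slices on the worktop, top (257,130), (306,252), (346,283). The mug is at top (399,242), the bowl at (245,200) and the tub at (406,155).

```bash
python3 - <<'E'
from h import *
s=arm.get_image('side');t=arm.get_image('top')
P=lambda c,n:[d['centre'] for d in arm.spot_point(c,n)[:1]][0]
for n in('toaster','stop_key_top','lever_knob','lift_mark'):
    x,e=tri([ray('side',P('side',n),s),ray('top',P('top',n),t)]);print(n,x.round(1),np.round(e,1))
for n,z in(('toaster',0),('stop_key_top',177),('lever_knob',69),('lift_mark',140),('mug',0),('bowl',0),('tub',0)):
    print(n,atz(ray('top',P('top',n),t),z).round(1),)
c=t['color'][90:250,250:450];c=cv2.resize(c,None,fx=3.5,fy=3.5,interpolation=2)
cv2.imwrite('pics/c.png',c[:,:,::-1])
print(ray('top',(320,200),t),ray('side',(320,200),s))
E
```

```text
Traceback (most recent call last):
IndexError: list index out of range
```

```bash
cat >> h.py <<'E'
def spot(c,n,k=4):
    """median of repeated best answers on fresh pictures"""
    q=[]
    for _ in range(k):
        r=arm.spot_point(c,n)
        if r and r[0]['p']>.4: q.append(r[0]['centre']); break
        arm.get_image(c)
    return np.median(q,axis=0) if q else None
E
python3 - <<'E'
from h import *
s=arm.get_image('side');t=arm.get_image('top')
c=t['color'][90:250,250:450];c=cv2.resize(c,None,fx=3.5,fy=3.5,interpolation=2)
cv2.imwrite('pics/c.png',c[:,:,::-1])
for n,z in(('toaster',0),('stop_key_top',177),('lever_knob',69),('lift_mark',140),('mug',0),('bowl',0),('tub',0)):
    a=spot('side',n);b=spot('top',n);print(n,a,b)
    if b is not None: print('  top@z',atz(ray('top',b,t),z).round(1))
    if a is not None and b is not None:
        x,e=tri([ray('side',a,s),ray('top',b,t)]);print('  tri',x.round(1),np.round(e,1))
print(arm.read_state()['clock'])
E
```

```text
toaster [300.1 225.8] [340.1 161.3]
  top@z [653.3  70.6   0. ]
  tri [649.2  70.5  -1.3] [4.2 4.2]
stop_key_top [332.6 177.9] [334.5 197.7]
  top@z [536.8  95.7 177. ]
  tri [540.5  95.9 181.3] [4.2 4.2]
lever_knob [349.8 213.5] [332.1 223.7]
  top@z [488.3  97.9  69. ]
  tri [491.4  97.9  69. ] [3. 3.]
lift_mark [340.5 186.4] [333.9 208.9]
  top@z [516.6  95.9 140. ]
  tri [518.8  96.6 156.1] [3.7 3.7]
mug [367.  206.4] [397.7 242.4]
  top@z [442.  -68.9   0. ]
  tri [441.9 -70.9  -9.8] [0.1 0.1]
bowl [325.8 282. ] [246.3 202.3]
  top@z [551.2 313.3   0. ]
  tri [547.6 312.9   2. ] [3.4 3.4]
tub None [406.1 159.9]
  top@z [ 653.5 -100.3    0. ]
2.75
```

View pics/c.png

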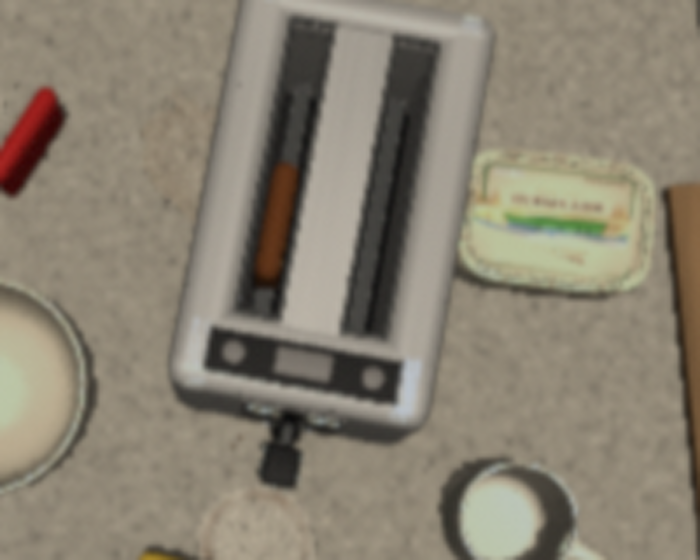

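The crop confirms the choice: the long grey key is at crop (304,364), between two round fixed keys, and the black knob is at (281,462). The brown slice is in the left slot, and the toaster's yaw is about -9.5°. I'm moving to a viewing pose above the lever end.

servo_tool --pt "0 0.04 0.038 -0.006 0 0 0" --pt "0 0.08 0.076 -0.012 0 0 -0.5" --pt "0 0.12 0.114 -0.018 0 0 -1" --pt "0 0.16 0.152 -0.024 0 0 -1.5" --pt "0 0.2 0.19 -0.03 0 0 -2" --pt "0 0.24 0.228 -0.036 0 0 -2.5" --pt "0 0.28 0.266 -0.042 0 0 -3" --pt "0 0.32 0.304 -0.048 0 0 -3.7" --pt "0 0.36 0.342 -0.054 0 0 -3.7" --pt "0 0.4 0.38 -0.06 0 0 -3.7" --pt "0 0.446 0.422 -0.06 0 0 -3.7" --pt "0 0.446 0.422 -0.06 0 0 -3.7"

```text
clock: 4.25
position: [481.9, 92.8, 291.1]
ee_rot: [0.996, -0.086, -0.0, 0.0]
contact_force: [-0.5, 0.6, -0.4]
gripper_width: -0.0
grasp_force: 0.0
```

```bash
python3 - <<'E'
from h import *
st=arm.read_state();w=arm.get_image('wrist');print(st['position'],R.from_quat(st['ee_rot']).as_matrix().round(3),st['clock'],st['contact_force'])
print(np.array(w['hand_eye']).round(2),w['fx'],w['cx'],w['cy'])
cv2.imwrite('pics/w1.png',w['color'][:,:,::-1])
for n,z in(('toaster',0),('stop_key_top',177),('lever_knob',69),('lift_mark',140),('slice',69)):
    r=arm.spot_point('wrist',n)
    for d in r[:2]: print(n,np.round(d['centre'],1),round(d['p'],2),atz(ray('wrist',d['centre'],w,st),z).round(1))
E
```

```text
[481.91729095  92.8182492  291.08898046] [[ 0.985 -0.171 -0.   ]
 [-0.171 -0.985 -0.001]
 [-0.     0.001 -1.   ]] 4.25 [-0.46612612  0.64187687 -0.35921184]
[[ 0.0000e+00 -9.6000e-01 -3.0000e-01  7.5280e+01]
 [ 1.0000e+00  0.0000e+00 -0.0000e+00  1.0000e-02]
 [ 0.0000e+00 -3.0000e-01  9.6000e-01 -1.4353e+02]
 [ 0.0000e+00  0.0000e+00  0.0000e+00  1.0000e+00]] 309.70691628693146 325.2147134289537 201.37930833889027
toaster [323.   42.9] 0.67 [648.1  67.    0. ]
stop_key_top [312.5 119.7] 0.71 [548.4  91.9 177. ]
lever_knob [314.1 164. ] 0.9 [492.6 104.4  69. ]
lift_mark [315.7 153.5] 0.56 [514.8  96.4 140. ]
slice [288.2 211.9] 0.93 [438.5 147.5  69. ]
slice [292.8  33.6] 0.92 [651.6 101.5  69. ]
```

View pics/w1.png

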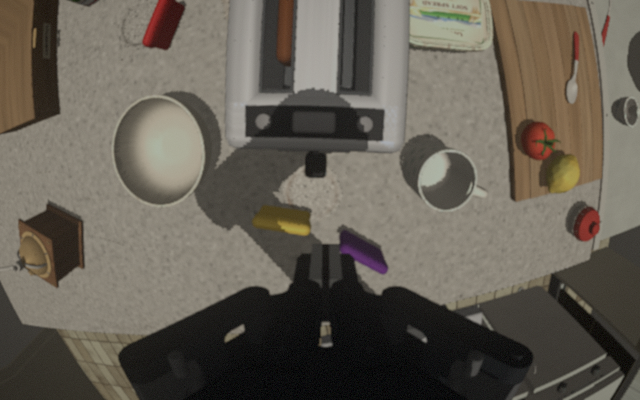

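The wrist view shows the grey key at (313,122) with the round keys at (263,121) and (365,123). The knob is at (316,163), and the mug and bowl are well clear.

```bash
python3 - <<'E'
from h import *
st=arm.read_state();w=arm.get_image('wrist');t=arm.get_image('top');s=arm.get_image('side')
W=lambda p:ray('wrist',p,w,st);T=lambda p:ray('top',p,t);S=lambda p:ray('side',p,s)
k=W((313.5,122));print('key',atz(k,177),atz(T((336.9,194)),177),tri([k,T((336.9,194)),S((332.6,177))]))
a,b=atz(W((263.5,121)),172),atz(W((365,123.5)),172);d=b-a;print('round',a,b,np.linalg.norm(d),'yaw',np.degrees(np.arctan2(d[0],-d[1])))
a,b=atz(T((250+233/3.5,90+350/3.5)),172),atz(T((250+373/3.5,90+377/3.5)),172);d=b-a;print('roundT',a,b,np.linalg.norm(d),'yaw',np.degrees(np.arctan2(d[0],-d[1])))
print('knob',tri([W((316,164)),T((331.3,222.5)),S((349.8,214.5))]),atz(W((316,164)),77),atz(T((331.3,222.5)),73))
E
```

```text
key [544.45919049  96.49381942 177.        ] [544.58458996  90.42458544 177.        ] (array([544.39889555,  93.54138085, 183.52589659]), [np.float64(2.675853304668811), np.float64(2.854029853847197), np.float64(0.42495185090739723)])
round [552.89182164 138.55688464 172.        ] [536.28574023  53.94560824 172.        ] 86.22546046791796 yaw -11.103918181628847
roundT [554.68925482 133.17062635 172.        ] [536.47264749  48.65488356 172.        ] 86.45666869917568 yaw -12.163504105758463
knob (array([491.9322691 , 103.47094765,  70.30532092]), [np.float64(3.598452727984005), np.float64(3.7714760970688763), np.float64(2.311384588344849)]) [491.62919696 106.38353093  77.        ] [490.95489295  99.88653001  73.        ]
```

servo_tool --pt "0 0.031 -0.006 0.04 0 0 1.4" --pt "0 0.0615 -0.0114 0.08 0 0 1.4" --pt "0 0.0615 -0.0114 0.104 0 0 1.4" --pt "0 0.0615 -0.0114 0.108 0 0 1.4" --pt "0 0.0615 -0.0114 0.111 0 0 1.4" --pt "0 0.0615 -0.0114 0.111 0 0 1.4"

```text
clock: 5.45
position: [543.4, 97.6, 181.7]
ee_rot: [0.996, -0.094, 0.001, -0.001]
contact_force: [0.0, 1.0, 0.4]
gripper_width: -0.1
grasp_force: 0.0
```

```bash
python3 - <<'E'
from h import *
w=arm.get_image('wrist');cv2.imwrite('pics/w2.png',cv2.resize(w['color'][60:300,160:480],None,fx=2,fy=2)[:,:,::-1])
E
```

```text
(no output)
```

View pics/w2.png

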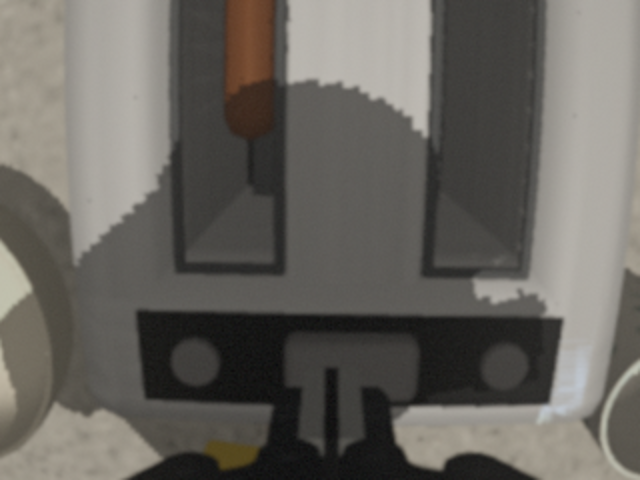

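```bash
python3 - <<'E'
from h import *
st=arm.read_state();w=arm.get_image('wrist');print(st['position'],st['clock'],st['contact_force'])
H=np.linalg.inv(np.array(w['hand_eye']))
for p in([0,0,0],[11,0,0],[-11,0,0],[11,14,0],[11,-14,0],[11,0,-19]):
    c=H[:3,:3]@p+H[:3,3];th=np.arctan2(np.hypot(*c[:2]),c[2]);q=c[:2]/np.hypot(*c[:2])*th*w['fx']+[w['cx'],w['cy']];print(p,(q-[160,60])*2)
for n,p in(('key',(336,243.5)),('rl',(160+195/2,60+361/2)),('rr',(160+505/2,60+366/2))):
    r=ray('wrist',p,w,st);x=atz(r,177 if n=='key' else 172);print(n,x,R.from_quat(st['ee_rot']).inv().apply(x-np.array(st['position'])))
im=w['color'][190:290,270:400];cv2.imwrite('pics/w3.png',cv2.resize(im,None,fx=6,fy=6,interpolation=2)[:,:,::-1])
E
```

```text
[543.41560546  97.57980393 181.73705262] 5.5 [ 0.3721147  -0.79580108 -1.065686  ]
[0, 0, 0] [330.53084364 395.42971043]
[11, 0, 0] [330.53372627 357.0378437 ]
[-11, 0, 0] [330.52787904 431.48058217]
[11, 14, 0] [385.66049895 356.84803862]
[11, -14, 0] [275.40791029 356.83634539]
[11, 0, -19] [330.522513   391.37808375]
key [548.24039125  90.9041155  177.        ] [5.98311255 5.6565689  4.74221824]
rl [555.42545158 133.37526601 172.        ] [  5.04520785 -37.40082606   9.80233598]
rr [537.51604979  49.02058792 172.        ] [ 3.31211849 48.81656376  9.67395391]
```

View pics/w3.png

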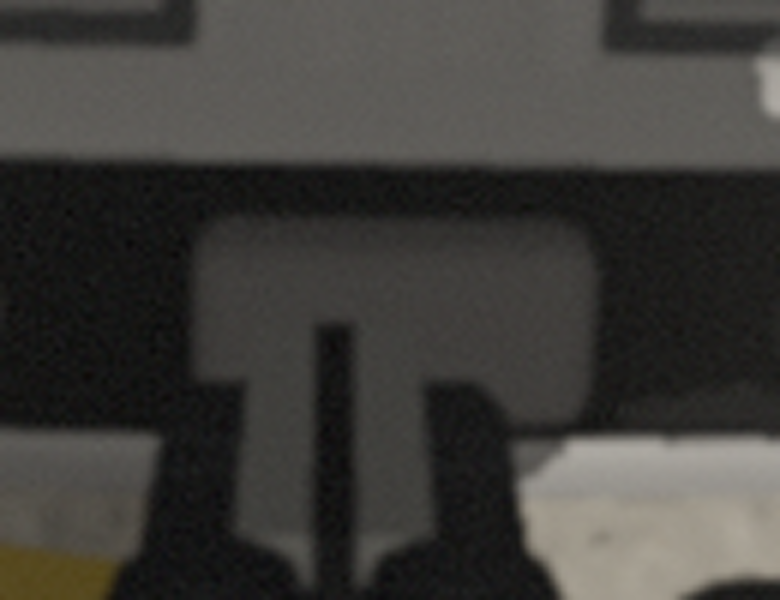

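In the close-up the pad tips end at crop (335,322), while the key spans x 192–600 and y 215–425. The tip is therefore about 5 mm short in tool x and 5.7 mm short in tool y. I'll correct that and press.

servo_tool --pt "0 0.005 0.0055 0 0 0 0" --pt "0 0.005 0.0055 0 0 0 0" --pt "0 0.005 0.0055 0.004 0 0 0" --pt "0 0.005 0.0055 0.007 0 0 0" --pt "0 0.005 0.0055 0.009 0 0 0" --pt "0 0.005 0.0055 0.009 0 0 0"

```text
clock: 6.3
position: [547.2, 90.8, 171.5]
ee_rot: [0.996, -0.095, 0.0, 0.0]
contact_force: [0.7, -0.6, 2.3]
gripper_width: -0.1
grasp_force: 1.5
```

servo_tool --pt "0 0 0 0.001 0 0 0" --pt "0 0 0 0.002 0 0 0" --pt "0 0 0 0.002 0 0 0"

```text
clock: 6.68
position: [547.2, 90.8, 170.9]
ee_rot: [0.996, -0.094, 0.001, 0.0]
contact_force: [-2.1, -0.6, 9.1]
gripper_width: 0.0
grasp_force: 4.5
```

```bash
python3 - <<'E'
from h import *
s=arm.get_image('side')
for n in('lever_knob','slice'):
    for d in arm.spot_point('side',n)[:3]: print(n,np.round(d['centre'],1),round(d['p'],2))
cv2.imwrite('pics/s2.png',cv2.resize(s['color'][130:280,220:420],None,fx=3.5,fy=3.5,interpolation=2)[:,:,::-1])
E
```

```text
lever_knob [351.7 202. ] 0.68
slice [256.5 268.6] 0.88
slice [375.1 244.2] 0.79
slice [397.  228.1] 0.53
```

View pics/s2.png

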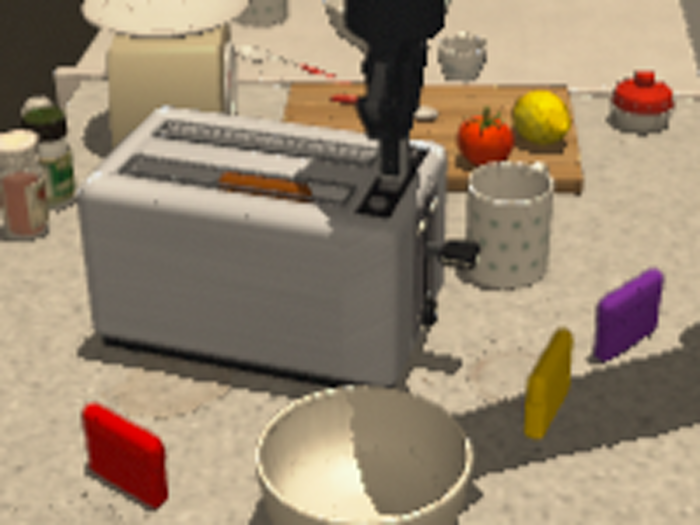

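The side view shows the carriage popped up: the knob is now at crop (460,252), and the key is bottomed at 9 N. Next I release the key and go to a leaning pre-grasp above the knob.

servo_tool --pt "0 0 0 -0.03 0 0 0" --pt "0 0 0 -0.06 0 0 0" --pt "0.5 -0.04 0 -0.06 0 9 0.5" --pt "0.7 -0.073 -0.001 -0.04 0 18 1" --pt "0.7 -0.073 -0.001 0.0 0 25 1" --pt "0.7 -0.073 -0.001 0.02 0 25 1" --pt "0.7 -0.073 -0.001 0.02 0 25 1"

```text
clock: 7.7
position: [473.1, 105.4, 147.2]
ee_rot: [0.971, -0.1, 0.214, 0.021]
contact_force: [1.0, -1.3, 0.7]
gripper_width: 59.5
grasp_force: 0.0
```

```bash
python3 - <<'E'
from h import *
st=arm.read_state();w=arm.get_image('wrist');Rt=R.from_quat(st['ee_rot']);print(st['position'],Rt.as_matrix().round(3),st['contact_force'],st['clock'])
for n,z in(('lever_knob',112),('stop_key_top',177),('lift_mark',140)):
    for d in arm.spot_point('wrist',n)[:2]:
        x=atz(ray('wrist',d['centre'],w,st),z);print(n,np.round(d['centre'],1),round(d['p'],2),x.round(1),Rt.inv().apply(x-np.array(st['position'])).round(1))
cv2.imwrite('pics/w4.png',w['color'][:,:,::-1])
E
```

```text
[473.11554132 105.39915584 147.23049601] [[ 0.888 -0.204  0.412]
 [-0.186 -0.979 -0.083]
 [ 0.42  -0.003 -0.908]] [ 1.01349709 -1.27374911  0.6524891 ] 7.7
stop_key_top [321.3  94.8] 0.73 [548.6  91.5 177. ] [82.1 -1.9  5.2]
lift_mark [320.4 172.4] 0.91 [520.   98.4 140. ] [39.9 -2.7 26.4]
lift_mark [486.7 241.1] 0.61 [460.1   9.3 140. ] [ 3.3 96.7  9.2]
```

View pics/w4.png

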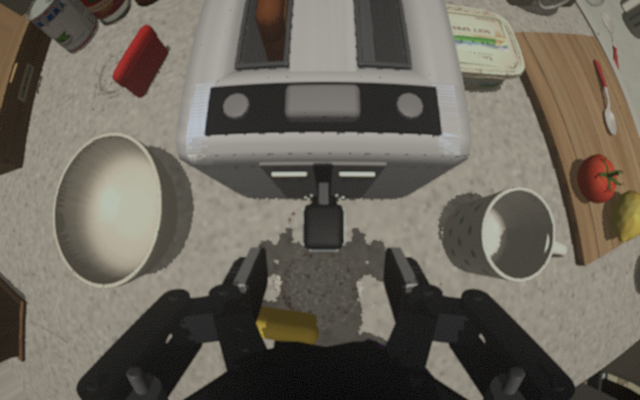

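The wrist view shows the knob at (323,225), centred between the open fingers. The white marks are at (290,174) and (357,174), and the toaster is unmoved.

```bash
python3 - <<'E'
from h import *
st=arm.read_state();w=arm.get_image('wrist');s=arm.get_image('side');Rt=R.from_quat(st['ee_rot'])
S=ray('side',(220+460/3.5,130+250/3.5),s);W=ray('wrist',(323.5,224),w,st)
print('tri',tri([S,W]))
for z in(112,120):
    x=atz(W,z);print(x,Rt.inv().apply(x-np.array(st['position'])).round(1))
m=[atz(ray('wrist',p,w,st),140) for p in((290,174),(357,174))];print(m,Rt.inv().apply(sum(m)/2-np.array(st['position'])))
k=Rt.inv().apply(np.array([493.4,102.5,112])-np.array(st['position']));print('knob by key',k,arm.grasp_offset)
E
```

```text
tri (array([493.26696855, 102.09914751, 112.85030373]), [np.float64(2.45100345398127), np.float64(2.4510034539812082)])
[495.77533633 102.044602   112.        ] [ 2.6 -1.1 42.5]
[495.27566093 102.07682957 120.        ] [ 5.6 -1.1 35. ]
[array([525.76684588, 114.99875627, 140.        ]), array([517.85223477,  77.67956154, 140.        ])] [38.62792432 -1.01983541 28.34568896]
knob by key [ 0.45243758 -1.09727847 41.44851914] 18.700000000000003
```

servo_tool --pt "0.7 0.001 -0.001 0.025 0 0 0" --pt "0.7 0.001 -0.001 0.045 0 0 0" --pt "0.7 0.001 -0.001 0.06 0 0 0" --pt "0.7 0.001 -0.001 0.06 0 0 0" --pt "0 0.001 -0.001 0.06 0 0 0" --pt "0 0.001 -0.001 0.06 0 0 0" --pt "0 0.001 -0.001 0.06 0 0 0" --pt "0 0.001 -0.001 0.06 0 0 0" --pt "0 0.001 -0.001 0.06 0 0 0"

```text
clock: 9.12
position: [502.3, 101.2, 96.2]
ee_rot: [0.971, -0.101, 0.217, 0.021]
contact_force: [3.0, -4.2, 1.2]
gripper_width: 24.8
grasp_force: 61.4
```

servo_tool --pt "0 0.002 0 -0.0045 0 0 0" --pt "0 0.004 0 -0.009 0 0 0" --pt "0 0.006 0 -0.0135 0 0 0" --pt "0 0.008 0 -0.018 0 0 0" --pt "0 0.01 0 -0.022 0 0 0" --pt "0 0.0118 0 -0.0255 0 0 0" --pt "0 0.0118 0 -0.0255 0 0 0" --pt "0 0.0118 0 -0.0255 0 0 0"

```text
clock: 10.12
position: [502.2, 101.2, 123.9]
ee_rot: [0.971, -0.101, 0.216, 0.021]
contact_force: [7.6, -3.8, -3.4]
gripper_width: 24.8
grasp_force: 60.6
```

```bash
python3 - <<'E'
from h import *
st=arm.read_state();print(st['position'],st['contact_force'],st['clock'])
s=arm.get_image('side');w=arm.get_image('wrist')
a=cv2.resize(s['color'][130:240,240:400],None,fx=4,fy=4,interpolation=2);b=w['color'][60:260,180:480];b=cv2.resize(b,None,fx=640/300,fy=640/300)[:160*2]
a=a[:440];b=cv2.resize(w['color'][100:180,220:420],(640,160*1))
cv2.imwrite('pics/e.png',np.vstack([a,b])[:,:,::-1])
for c in('side','wrist','top'):
    if c=='top':arm.get_image('top')
    for n in('toaster','lever_knob','lift_mark'):
        print(c,n,[(np.round(d['centre'],1),round(d['p'],2)) for d in arm.spot_point(c,n)[:1]])
E
```

```text
[502.20236876 101.2346656  123.90754857] [ 7.59390685 -3.77994831 -3.39214169] 10.125
side toaster [(array([299.6, 224.9]), 0.79)]
side lever_knob [(array([352.9, 196.6]), 0.5)]
side lift_mark [(array([339.8, 192.2]), 0.95)]
wrist toaster []
wrist lever_knob []
wrist lift_mark [(array([323.5, 225.3]), 0.61)]
top toaster [(array([342.4, 161. ]), 0.81)]
top lever_knob []
top lift_mark [(array([332.6, 210. ]), 0.6)]
```

View pics/e.png

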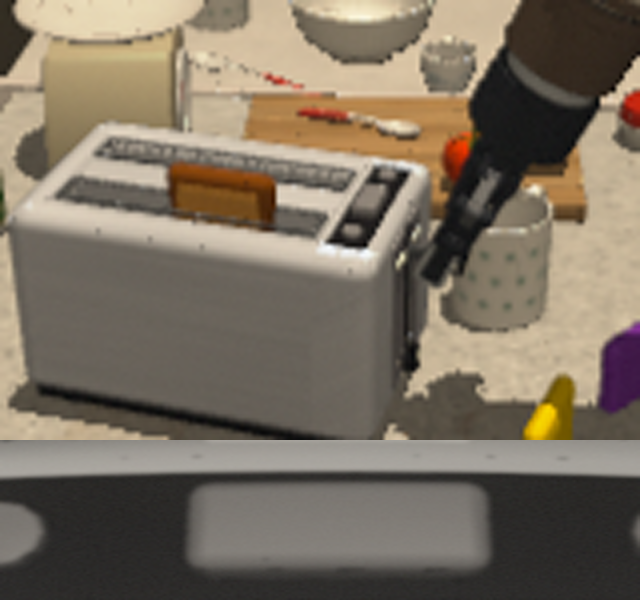

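The side crop shows the slice raised at (222,195), with the fingers on the knob at (437,268) beside the marks at (405,260). The toaster hasn't moved. I'll check the knob height against the marks more closely.

```bash
python3 - <<'E'
from h import *
F=[]
w=arm.get_image('wrist')
cv2.imwrite('pics/w5.png',cv2.resize(w['color'][150:300,240:410],None,fx=4,fy=4,interpolation=2)[:,:,::-1])
for _ in range(12): arm.get_image('top');F.append(arm.read_state()['contact_force'])
print(np.mean(F,axis=0),np.std(F,axis=0))
E
```

```text
[ 7.41722807 -3.1338429  -3.44707253] [0.26597155 0.39524166 0.55941768]
```

View pics/w5.png

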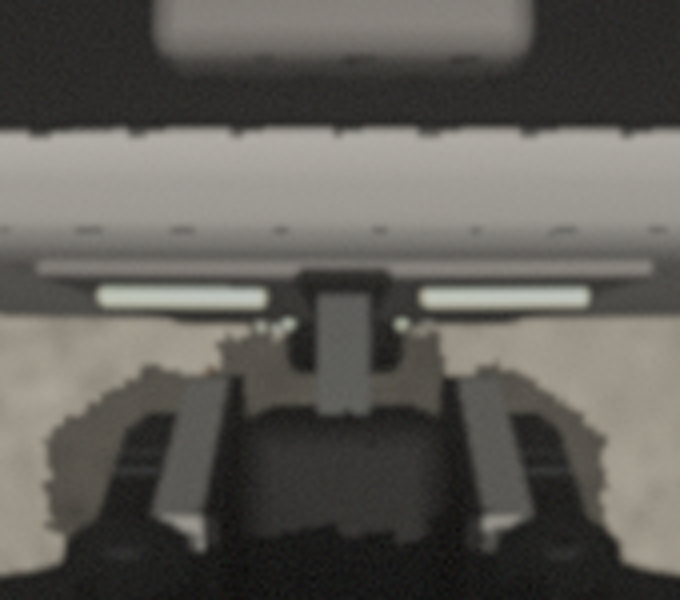

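```bash
python3 - <<'E'
from h import *
st=arm.read_state();w=arm.get_image('wrist')
f=lambda u,v:ray('wrist',(240+u/4,150+v/4),w,st)
m=atz(f(343,297),140);e=f(343,412);ax=np.array([np.cos(np.radians(-11.8)),np.sin(np.radians(-11.8)),0])
print('mark',m)
for g in(13,15,17):
    o,d=e;t=((m-ax*g-o)@ax)/(d@ax);print(g,(o+d*t).round(1),'knob centre z',(o+d*t)[2]-8)
# key top near edge as check: row ~70, x=-118, z 177
k=atz(f(343,62),177);print('key edge - mark along x',(k-m)@ax, 'expect ~17..19')
# slice top edge by side view
s=arm.get_image('side');kx=np.array([548.2,91,0])-ax*-109;yl=np.array([-ax[1],ax[0],0])
o,d=ray('side',(240+222/4,130+170/4),s);n=yl;t=((kx+yl*33-o)@n)/(d@n);x=o+d*t;print('slice top',x,(x-kx)@ax)
print(st['position'],st['clock'])
E
```

```text
mark [518.64403541  97.44748507 140.        ]
13 [505.9 100.1 158.4] knob centre z 150.422129883225
15 [504.  100.6  92.8] knob centre z 84.78542996552002
17 [502.1 101.2  27.1] knob centre z 19.148730047816912
key edge - mark along x 18.943881363791334 expect ~17..19
slice top [645.49747082 104.38593104 198.52968823] -16.496048851051256
[502.18557304 101.20562728 123.81815918] 11.375
```

```bash
python3 - <<'E'
from h import *
s=arm.get_image('side');print(arm.read_state()['contact_force'])
ax=np.array([np.cos(np.radians(-11.8)),np.sin(np.radians(-11.8)),0]);yl=np.array([-ax[1],ax[0],0])
c0=np.array([548.2,91,0])+ax*109
def h(u,v,yo):
    o,d=ray('side',(u,v),s);t=((c0+yl*yo-o)@yl)/(d@yl);x=o+d*t;return x[2].round(1),((x-c0)@ax).round(1)
def org(img): i=img.astype(int);return (i[:,:,0]-i[:,:,2]>35)&(i[:,:,0]-i[:,:,1]>15)
A=cv2.resize(cv2.imread('pics/s2.png')[:,:,::-1],(200,150),interpolation=cv2.INTER_AREA);B=s['color'][130:280,220:420]
for nm,I in(('rest',A),('now',B),('latched',cv2.imread('pics/side0.png')[130:280,220:420,::-1])):
    m=org(I)[20:70,55:100];r=[]
    for c in range(4,44,4):
        q=np.flatnonzero(m[:,c]); 
        if len(q): r.append((c+275,q[0]+150,h(c+275,q[0]+150,33-8)))
    print(nm,r)
E
```

```text
[ 7.26938248 -3.0392769  -2.29918502]
rest [(279, np.int64(150), (np.float64(255.9), np.float64(31.6))), (283, np.int64(179), (np.float64(167.8), np.float64(25.4))), (287, np.int64(151), (np.float64(255.9), np.float64(8.4))), (291, np.int64(150), (np.float64(260.3), np.float64(-3.4))), (295, np.int64(150), (np.float64(261.8), np.float64(-14.9))), (299, np.int64(150), (np.float64(263.2), np.float64(-26.3))), (303, np.int64(150), (np.float64(264.6), np.float64(-37.6))), (307, np.int64(150), (np.float64(266.1), np.float64(-48.9))), (311, np.int64(150), (np.float64(267.5), np.float64(-60.1))), (315, np.int64(150), (np.float64(268.9), np.float64(-71.1)))]
now [(279, np.int64(150), (np.float64(255.9), np.float64(31.6))), (283, np.int64(171), (np.float64(193.3), np.float64(23.9))), (287, np.int64(151), (np.float64(255.9), np.float64(8.4))), (291, np.int64(150), (np.float64(260.3), np.float64(-3.4))), (295, np.int64(150), (np.float64(261.8), np.float64(-14.9))), (299, np.int64(150), (np.float64(263.2), np.float64(-26.3))), (303, np.int64(150), (np.float64(264.6), np.float64(-37.6))), (307, np.int64(150), (np.float64(266.1), np.float64(-48.9))), (311, np.int64(150), (np.float64(267.5), np.float64(-60.1))), (315, np.int64(150), (np.float64(268.9), np.float64(-71.1)))]
latched [(279, np.int64(150), (np.float64(255.9), np.float64(31.6))), (287, np.int64(151), (np.float64(255.9), np.float64(8.4))), (291, np.int64(150), (np.float64(260.3), np.float64(-3.4))), (295, np.int64(150), (np.float64(261.8), np.float64(-14.9))), (299, np.int64(150), (np.float64(263.2), np.float64(-26.3))), (303, np.int64(150), (np.float64(264.6), np.float64(-37.6))), (307, np.int64(150), (np.float64(266.1), np.float64(-48.9))), (311, np.int64(150), (np.float64(267.5), np.float64(-60.1))), (315, np.int64(150), (np.float64(268.9), np.float64(-71.1)))]
```

```bash
python3 - <<'E'
from h import *
s=arm.get_image('side')
A=cv2.resize(cv2.imread('pics/s2.png')[:,:,::-1],(200,150),interpolation=cv2.INTER_AREA);B=s['color'][130:280,220:420]
for c in range(284,306,2):
    o=[]
    for I in(A,B):
        i=I.astype(float)[34:60,c-220:c-218].mean(1);d=i[:,0]-i[:,2]
        k=np.argmax(d>45); o.append(164+k-(d[k]-45)/max(d[k]-d[k-1],1e-6))
    print(c,np.round(o,2),round(o[0]-o[1],2))
E
```

```text
284 [178.45 170.02] 8.44
286 [178.49 170.27] 8.23
288 [179.13 170.36] 8.77
290 [179.29 170.59] 8.7
292 [179.42 171.03] 8.39
294 [179.75 171.29] 8.46
296 [180.23 171.47] 8.76
298 [180.36 171.63] 8.73
300 [163.41 163.39] 0.01
302 [163.21 163.2 ] 0.01
304 [163.19 163.18] 0.01
```

```bash
python3 -c "
from bench import arm
print(arm.job_done())"
```

```text
the job is handed in; nothing more can be done
None
```

The stop key was pressed and the carriage popped up. The lever is now held about 27 mm above its rest, at roughly 0.070 m against the 0.071 m mark, with the slice raised and the toaster, mug, tub and bowl untouched as far as I could see; I handed the job in while holding it, and no verdict came back.

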